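# Hold the filling funnel in the neck of the next bottle

### The job

Detergent is being decanted into four small white bottles: two are already filled and capped, and the steel funnel still stands in the neck of the one filled last. Lift the funnel out by its black handle, carry it clear over whatever stands in between to the other uncapped bottle, and hold it there upright with the tip of its spout one to two centimetres down in the middle of the neck, the spout and ledge touching nothing, so that air can escape while I pour. Keep your hand beside the funnel's mouth, not over it, finish still holding the funnel still, and leave the bottles and their caps standing where they are.

Things in the scene. Friction and masses are not known exactly. Their poses are not given: they have to be found in the camera images.
- funnel: steel funnel; origin: middle of the spout tip (lowest point), z up its axis. Spout 30 mm long, 12 mm wide at the tip, 18 at its top; at z = 30 mm the underside of a flat ledge, 42 mm wide, that rests on a bottle mouth at the start; bell rim 78 mm wide at z = 76 mm. A level handle points along -x, which at the start points to world -x within 35 degrees. 70 to 115 g
- funnel_grip (a point): middle of the funnel's black handle grip: a bar 60 mm long (along the funnel's x), 12 mm wide (along y) and 14 mm high, with its centre 90 mm from the funnel's axis along -x and 69 mm above the spout's tip; nothing stands beside it at its own height, but a bottle's cap may stand below it, 29 mm under its underside. Its axes are the funnel's
- funnel_mouth (a point): middle of the funnel's rim, on its axis, 76 mm above the spout's tip
- bottle_a: one of four equal white round bottles that stand loose and upright on the worktop, 62 mm wide, 150 mm high; origin: middle of its underside. Which are capped and which carries the funnel changes from run to run. 160 to 260 g
- bottle_b: one of four equal white round bottles that stand loose and upright on the worktop, 62 mm wide, 150 mm high; origin: middle of its underside. Which are capped and which carries the funnel changes from run to run. 160 to 260 g
- bottle_c: one of four equal white round bottles that stand loose and upright on the worktop, 62 mm wide, 150 mm high; origin: middle of its underside. Which are capped and which carries the funnel changes from run to run. 160 to 260 g
- bottle_d: one of four equal white round bottles that stand loose and upright on the worktop, 62 mm wide, 150 mm high; origin: middle of its underside. Which are capped and which carries the funnel changes from run to run. 160 to 260 g
- bottle_a_mouth (a point): middle of the mouth of bottle_a, level with its rim, 150 mm above the worktop, on the bottle's axis. The neck is upright, straight and open for 38 mm down, 28 mm wide inside and 34 mm outside (a cap on it cannot be seen from this entry)
- bottle_b_mouth (a point): middle of the mouth of bottle_b, level with its rim, 150 mm above the worktop, on the bottle's axis. The neck is upright, straight and open for 38 mm down, 28 mm wide inside and 34 mm outside (a cap on it cannot be seen from this entry)
- bottle_c_mouth (a point): middle of the mouth of bottle_c, level with its rim, 150 mm above the worktop, on the bottle's axis. The neck is upright, straight and open for 38 mm down, 28 mm wide inside and 34 mm outside (a cap on it cannot be seen from this entry)
- bottle_d_mouth (a point): middle of the mouth of bottle_d, level with its rim, 150 mm above the worktop, on the bottle's axis. The neck is upright, straight and open for 38 mm down, 28 mm wide inside and 34 mm outside (a cap on it cannot be seen from this entry)
- cap_0: grey ribbed screw cap, 42 mm wide, 23 mm high, sitting loose on the neck of one of the bottles; origin: middle of its open underside, on that bottle's axis, 130 mm above the worktop; its top is at 153 mm
- cap_1: grey ribbed screw cap, 42 mm wide, 23 mm high, sitting loose on the neck of one of the bottles; origin: middle of its open underside, on that bottle's axis, 130 mm above the worktop; its top is at 153 mm
Mind the look-alikes: they are no part of the job. What is shaped like the bottle_b but brown or turquoise is not meant.

How it is judged:
On the way:
1. the funnel is lifted right out of the bottle it stood in: spout tip above the bottles' rims, held by the fingers (height (world z) of funnel above 0.156 m and contact force between the fingers and funnel above 1 N), for 0.2 s.
At the end, for the whole second after the job is handed in: Held at rest by the fingers, upright within 0.12 rad, over the uncapped bottle that did not hold the funnel: spout tip within 7 mm of the neck axis, 4 to 24 mm below its rim, the funnel touching no bottle or cap, the fingertips at least 55 mm beside its axis (((horizontal distance between funnel and bottle_a_mouth below 0.007 m and z of funnel in the frame of bottle_a_mouth between -0.024 and -0.004 m and horizontal distance between each of cap_0, cap_1 and bottle_a_mouth above 0.035 m) or (horizontal distance between funnel and bottle_b_mouth below 0.007 m and z of funnel in the frame of bottle_b_mouth between -0.024 and -0.004 m and horizontal distance between each of cap_0, cap_1 and bottle_b_mouth above 0.035 m) or (horizontal distance between funnel and bottle_c_mouth below 0.007 m and z of funnel in the frame of bottle_c_mouth between -0.024 and -0.004 m and horizontal distance between each of cap_0, cap_1 and bottle_c_mouth above 0.035 m) or (horizontal distance between funnel and bottle_d_mouth below 0.007 m and z of funnel in the frame of bottle_d_mouth between -0.024 and -0.004 m and horizontal distance between each of cap_0, cap_1 and bottle_d_mouth above 0.035 m)) and distance of funnel from where it was at the start of the episode above 0.07 m and angle between funnel's own z axis and vertical below 0.12 rad and linear speed of funnel below 0.02 m/s and contact force between the fingers and funnel above 1 N and horizontal distance between the grasp point and funnel_mouth above 0.055 m and contact force between funnel and bottle_a below 0.05 N and contact force between funnel and bottle_b below 0.05 N and contact force between funnel and bottle_c below 0.05 N and contact force between funnel and bottle_d below 0.05 N and contact force between funnel and cap_0 below 0.05 N and contact force between funnel and cap_1 below 0.05 N); the arm keeps its last pose, push and grip.
It fails at once if a bottle is shifted by more than 25 mm or tipped by more than 0.3 rad (distance of any of bottle_a, bottle_b, bottle_c, bottle_d from where it was at the start of the episode above 0.025 m or angle between any of bottle_a, bottle_b, bottle_c, bottle_d's own z axis and vertical above 0.3 rad).
It fails at once if a cap is pushed off or shifted by more than 25 mm (distance of any of cap_0, cap_1 from where it was at the start of the episode above 0.025 m).
It also fails if it takes over 38 s, if anything falls off the work surface, if the arm or the gripper's body presses on something with over 40 N, if the wrist force passes 120 N, or if a joint passes its speed limit or range.

### The arm

A 6-joint arm with a two-finger parallel gripper is mounted at the origin on a cart in front of the work surface, level with it; the furniture and walls round the work are solid. World frame = base frame: x ahead of the robot, y to its left, z up, the work surface at z = 0. Lengths are in m, angles in rad, forces in N, time in s.
With the tool pointing down it reaches from about 0.35 to 0.775 m from the base axis. Payload 5.5 kg.
Tool frame: the origin (TCP) lies where the fingers leave the gripper's body, on its centre line; the fingertips stand env.tip_reach ahead of it and the grasp point (between the pads) lies 54 mm ahead of it (env.tip_reach is the distance from the TCP to the fingertips, in m); z points along the fingers, y is the line along which they close (so a half turn about z gives the same grasp; the last joint's range is limited). The gripper opens to 85 mm and grips with 20 to 120 N. Pads are 22 mm wide; open, the fingers measure 114 mm over their backs; the gripper's body (76 mm by 85 mm) begins 54 mm behind the grasp point. The pads swing forward as they close: fully open they stand 13 mm farther back than shut.
Start: joints at [-1.444, 0.313, 0.046, 1.304, 0, 1.431], TCP at [0.152, -0.555, 0.304] pointing down, gripper open.
Joint ranges: [-2.76, 2.76], [-0.86, 1.69], [-1.03, 1.26], [-2.2, 2.34], [-1.47, 1.5], [-3.14, 3.14]. Speed limits (rad/s): [2.57, 2.57, 3.14, 3.14, 3.14, 3.14].

### API

Orientations are given as a unit quaternion [w, x, y, z].
In Python, from workcell import status, optics, hand_in, env gives the robot as it stands.
- The arm moves only by the shell command python3 -m handwheel 'ROWS' [FORCE]. ROWS is a JSON object whose one key "deltas" holds a list of rows, each a list of 5 numbers: the opening, from -1 (shut) to 1 (fully open), then the shift along the tool's x, y, z in units of 40 mm (1.0 is 40 mm), then the turn about the tool's z in units of 10 degrees (1.0 is 10 degrees). In form: {"deltas": [[jaw, x, y, z, roll], ...]}. A call has 1 to 20 rows; each row shifts and turns the commanded pose from where the row before left it, along the tool's axes as they then stand; what a row does not reach is not made up. A row lasts 1/8 s, in which the tool goes at most 62.5 mm and 10.7 degrees, less where a joint would pass 70% of its speed; a pose out of reach is approached as far as the arm can. A call is refused whole if a number of a shift passes 1 or a number of a turn 1, either way. A call with a gripper value outside its range is refused whole. The fingers move at their own pace and stop on an object; FORCE is the grip in N (left out, the last holds). Time passes only in rows, so rows that do not move let the fingers close. It gives the time, the measured TCP pose, the force, the opening and the grip force at its end, in the units of the state.
- status.get_state(): the state, without advancing time (a new reading comes with each control period).
- optics.read_camera(name): name is "scene" or "top" or "wrist"; returns a dict with "frame" (480x640x3 uint8, red, green, blue), "depth" (480x640 float32, m along the optical axis (not along the pixel's ray), 0 where there is no reading), "vfov" (degrees; the focal length in pixels is half the picture's height over the tangent of half this angle, whatever the lens; pixels are square), "cx", "cy" (the principal point, pixels), "origin" and "attitude" of the camera in the world. Camera axes: x right, y down, z forward; pixel columns grow to the right and rows downward; lengths in m; the calibration is good to about 2 mm. A picture is of the moment at which its call begins.
- hand_in(): hands the job in; it is judged then, once.
The state is a dict: "clock": time; "joint_pos": joint angles; "qvel": joint speeds; "tau": joint torques, N m; "tcp_pos": TCP position; "orientation": TCP orientation; "wrist_force": force on the tool from outside, world axes, zero at the start; "ft_torque": the same for the moment, N m; "finger_gap": finger opening in m; "grip_force": force on a finger pad.
Only numpy, scipy, OpenCV 4.12 (cv2) and the standard library are available. Lean on these libraries where they do the work, as an engineer would, in place of code of your own. Each camera call takes 0.05 s, during which the arm holds its last target. There are 200 camera calls.

## Working session

There is one attempt and no reset: what is moved stays moved. The work goes in short steps, Python scripts to look and compute and a shell command to move; the robot and the scene stay as the last step left them, time stands still between calls to the robot, and variables do not carry over. Pictures are saved under pics/ and viewed, at most 10 in all, crops included, and the job is handed in when it is done.

```bash
mkdir -p pics; cat > h.py <<'E'
import numpy as np,cv2
from scipy.spatial.transform import Rotation as R
from workcell import status,optics,env
def rot(a):
    a=np.array(a,float)
    return a if a.shape==(3,3) else R.from_quat(a[[1,2,3,0]]).as_matrix()
def cam(n):
    c=optics.read_camera(n); c['R']=rot(c['attitude']); c['o']=np.array(c['origin']); c['f']=240/np.tan(np.radians(c['vfov'])/2); return c
def ray(c,u,v):
    return c['R']@np.array([(u-c['cx'])/c['f'],(v-c['cy'])/c['f'],1])
def onz(c,u,v,z):
    d=ray(c,u,v); return c['o']+d*(z-c['o'][2])/d[2]
def dep(c,u,v): return c['o']+ray(c,u,v)*c['depth'][int(v),int(u)]
def proj(c,p):
    q=c['R'].T@(np.array(p)-c['o']); return q[:2]/q[2]*c['f']+[c['cx'],c['cy']]
def save(c,n): cv2.imwrite('pics/'+n,c['frame'][:,:,::-1])
E
python3 - <<'E'
from h import *
import pickle
for n in('scene','top'):
    c=cam(n); save(c,n+'.png'); pickle.dump(c,open(n+'.pkl','wb')); print(n,c['o'],c['R'].round(3).tolist(),c['f'],c['cx'],c['cy'])
print(status.get_state(),env.tip_reach)
E
```

```text
scene [0.08877653 0.95395795 0.67153791] [[-0.878, -0.216, 0.426], [-0.478, 0.397, -0.783], [-0.0, -0.892, -0.452]] 586.951828239957 312.8849992669971 243.58235117785182
top [0.39147052 0.05473111 0.97921433] [[0.026, -0.979, 0.2], [-1.0, -0.025, 0.004], [0.001, -0.2, -0.98]] 469.1732125494165 325.44385716700936 235.00908482737051
{'clock': 0.1, 'joint_pos': array([-1.44359220e+00,  3.13967520e-01,  4.50936762e-02,  1.30357508e+00,
        2.72667992e-05,  1.43120515e+00]), 'qvel': array([ 0.00151624,  0.00029857,  0.00324785,  0.00044196, -0.00107944,
       -0.00116969]), 'tau': array([ 3.09770869e-03, -4.81726635e+01,  2.99242669e+01,  1.28260127e-02,
       -1.94340550e-04, -2.01837032e-06]), 'tcp_pos': array([ 0.15155398, -0.55433185,  0.30307435]), 'orientation': array([-8.26195483e-04,  9.91115383e-01,  1.33002314e-01,  1.87507874e-05]), 'wrist_force': array([ 0.26849223, -0.44832797,  0.17856002]), 'ft_torque': array([-0.01310789,  0.00051685,  0.00100847]), 'grip_force': 0.0, 'finger_gap': 0.08486198872616302} 0.0726
```

View pics/scene.png

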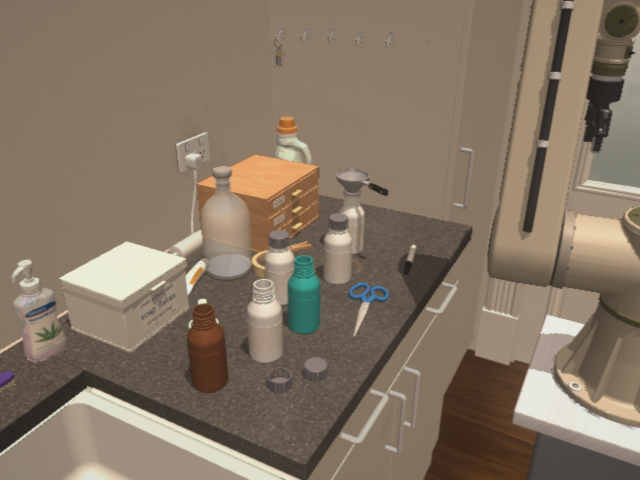

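View pics/top.png

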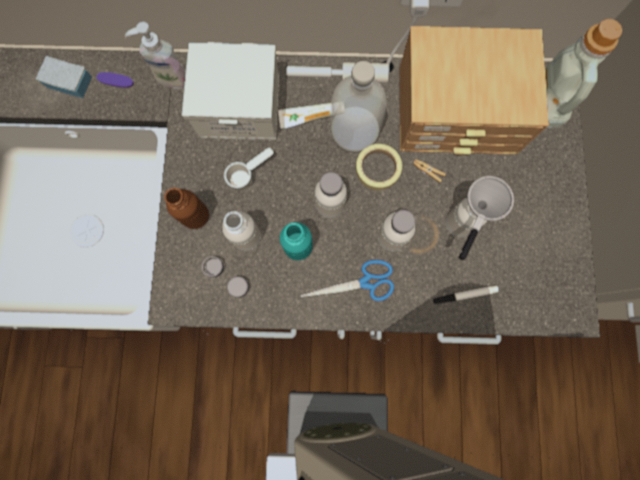

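The scene view shows the white capped bottles with cap tops at (279,238) and (338,221), the funnel bottle at (352,200), and an uncapped white bottle at (264,288). The brown one at (205,315) and the turquoise one at (304,262) are look-alikes. In the top view the same things are the funnel rim at (490,198), handle at (468,244), caps at (331,183) and (403,222), and open white mouth at (235,222). The target is the white open bottle, not brown (178,195) or turquoise (295,233). I'll confirm this in enlarged crops.

```bash
python3 - <<'E'
import cv2,numpy as np
t=cv2.imread('pics/top.png');s=cv2.imread('pics/scene.png')
r=lambda im,x,y,w,h,k:cv2.resize(im[y:y+h,x:x+w],None,fx=k,fy=k,interpolation=cv2.INTER_CUBIC)
a=r(t,440,160,100,110,4);b=r(t,200,180,100,110,4)
cv2.imwrite('pics/c1.png',np.hstack([a,b]))
a=r(s,320,160,100,110,4);b=r(s,230,250,100,110,4)
cv2.imwrite('pics/c2.png',np.hstack([a,b]))
E
```

```text
(no output)
```

View pics/c1.png

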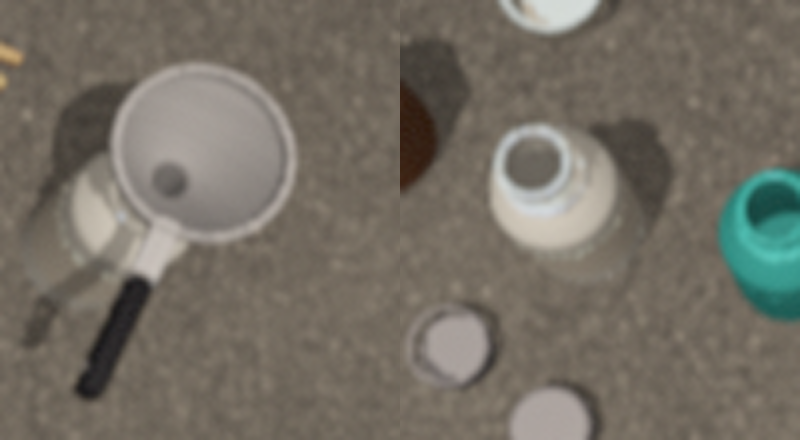

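View pics/c2.png

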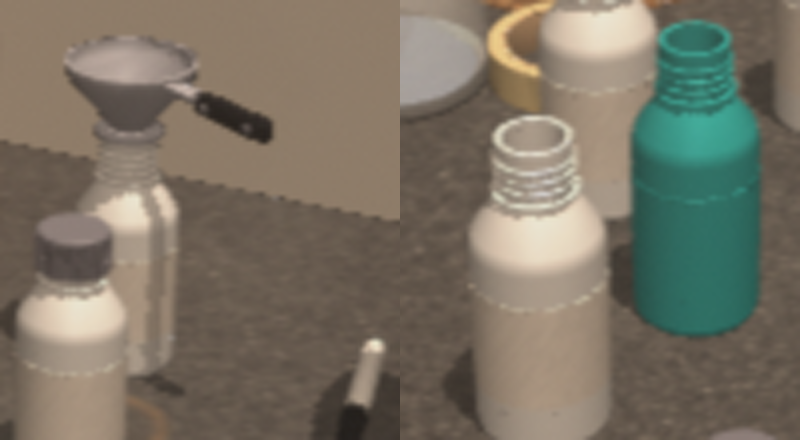

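The crops confirm it: the funnel stands in a white bottle. The target is the open white bottle, with its mouth at top crop (533,162) and scene crop (534,136). It is neither turquoise nor brown and has no cap. Now I'll triangulate.

```bash
cat > tri.py <<'E'
from h import *
import pickle
T=pickle.load(open('top.pkl','rb'));S=pickle.load(open('scene.pkl','rb'))
def tri(a,b):
    A=np.zeros((3,3));B=np.zeros(3);
    for c,p in((T,a),(S,b)):
        d=ray(c,*p);d/=np.linalg.norm(d);M=np.eye(3)-np.outer(d,d);A+=M;B+=M@c['o']
    x=np.linalg.solve(A,B); return x.round(4),(proj(T,x)-a).round(1),(proj(S,x)-b).round(1)
E
python3 - <<'E'
from tri import *
k=lambda x,y,ox,oy:np.array([(x+.5)/4-.5+ox,(y+.5)/4-.5+oy])
P={'rim':((204,153,440,160),(132,76,320,160)),'grip':((117,335,440,160),(234,117,320,160)),'mouth':((133,162,200,180),(134,136,230,250))}
for n,(a,b) in P.items(): print(n,tri(k(*a),k(*b)))
for n,p,z in(('rim',P['rim'][0],.196),('grip',P['grip'][0],.196),('gripA',(143,282,440,160),.196),('gripB',(90,388,440,160),.196),('mouth',P['mouth'][0],.15)): print(n,onz(T,*k(*p),z).round(4))
for n,p,z in(('rim',P['rim'][1],.196),('mouth',P['mouth'][1],.15)): print('S',n,onz(S,*k(*p),z).round(4))
for p in((331,181),(403,221),(295,231),(179,194)): print(onz(T,*p,.153).round(3))
s=status.get_state();print(R.from_quat(s['orientation'][[1,2,3,0]]).as_matrix().round(3))
E
```

```text
rim (array([ 0.6276, -0.2306,  0.1842]), array([0.1, 0.3]), array([-0.3, -0. ]))
grip (array([ 0.5447, -0.1879,  0.1889]), array([0. , 0.1]), array([-0.1, -0. ]))
mouth (array([0.5834, 0.2267, 0.1501]), array([0.2, 0.4]), array([-0.5, -0.1]))
rim [ 0.6247 -0.2262  0.196 ]
grip [ 0.5435 -0.1856  0.196 ]
gripA [ 0.5668 -0.1976  0.196 ]
gripB [ 0.5204 -0.1734  0.196 ]
mouth [0.5843 0.2271 0.15  ]
S rim [ 0.614 -0.202  0.196]
S mouth [0.5826 0.2266 0.15  ]
[0.662 0.051 0.153]
[ 0.59  -0.081  0.153]
[0.566 0.113 0.153]
[0.63  0.328 0.153]
[[ 0.965  0.264 -0.   ]
 [ 0.264 -0.965  0.002]
 [ 0.    -0.002 -1.   ]]
```

The grip triangulates to z 0.189, as the text says, and the mouth to z 0.150. The funnel heading is about -27°, so the tool x axis should be at 153° yaw. I'll turn first.

```bash
python3 -m handwheel '{"deltas": [[1,0,0,0,-1],[1,0,0,0,-1],[1,0,0,0,-1],[1,0,0,0,-1],[1,0,0,0,-1],[1,0,0,0,-1],[1,0,0,0,-1],[1,0,0,0,-1],[1,0,0,0,-1],[1,0,0,0,-1],[1,0,0,0,-1],[1,0,0,0,-1],[1,0,0,0,-1],[1,0,0,0,-0.8],[1,0,0,0,0]]}'
cat > go.py <<'E'
import sys
from h import *
s=status.get_state(); M=rot(s['orientation']); d=np.array(list(map(float,sys.argv[1:4])))-s['tcp_pos']
print('units',(M.T@d/.04).round(3),'yaw',np.degrees(np.arctan2(M[1,0],M[0,0])).round(2),'tilt',M[:,2].round(3),'tcp',s['tcp_pos'].round(4),'j',s['joint_pos'].round(2),'t',s['clock'],'gap',s['finger_gap'],s['grip_force'])
E
python3 go.py .5435 -.1856 .303
```

```text
clock: 1.98
tcp_pos: [0.1516, -0.5545, 0.3035]
orientation: [-0.0, 0.232, 0.973, 0.0]
wrist_force: [-0.1, -0.3, 0.1]
finger_gap: 0.0854
grip_force: 0.0
units [-4.588 12.649  0.019] yaw 153.2 tilt [-0.     0.001 -1.   ] tcp [ 0.1516 -0.5545  0.3035] j [-1.44  0.31  0.05  1.3   0.   -0.98] t 1.975 gap 0.0853654112812792 0.0
```

```bash
python3 -m handwheel '{"deltas": [[1,-0.3,0.85,0,0],[1,-0.3,0.85,0,0],[1,-0.3,0.85,0,0],[1,-0.3,0.85,0,0],[1,-0.3,0.85,0,0],[1,-0.3,0.85,0,0],[1,-0.3,0.85,0,0],[1,-0.3,0.85,0,0],[1,-0.3,0.85,0,0],[1,-0.3,0.85,0,0],[1,-0.3,0.85,0,0],[1,-0.3,0.85,0,0],[1,-0.3,0.85,0,0],[1,-0.3,0.85,0,0],[1,-0.3,0.75,0,0],[1,-0.1,0,0,0],[1,0,0,0,0]]}'
python3 go.py .5435 -.1856 .243
python3 - <<'E'
from h import *
import pickle
c=cam('wrist');save(c,'w1.png');pickle.dump(c,open('w1.pkl','wb'));print(c['o'],c['R'].round(2).tolist())
E
```

```text
clock: 4.1
tcp_pos: [0.5433, -0.1857, 0.3035]
orientation: [-0.0, 0.232, 0.973, -0.0]
wrist_force: [0.7, 0.1, -0.2]
finger_gap: 0.0854
grip_force: 0.0
units [-0.005  0.004  1.513] yaw 153.22 tilt [-0.001 -0.    -1.   ] tcp [ 0.5433 -0.1857  0.3035] j [-0.47  0.31  0.04  1.3  -0.   -0.  ] t 4.1 gap 0.08540250482198851 0.0
[ 0.47653512 -0.15057892  0.37225616] [[0.45, 0.85, 0.27], [0.89, -0.43, -0.14], [-0.0, 0.3, -0.95]]
```

View pics/w1.png

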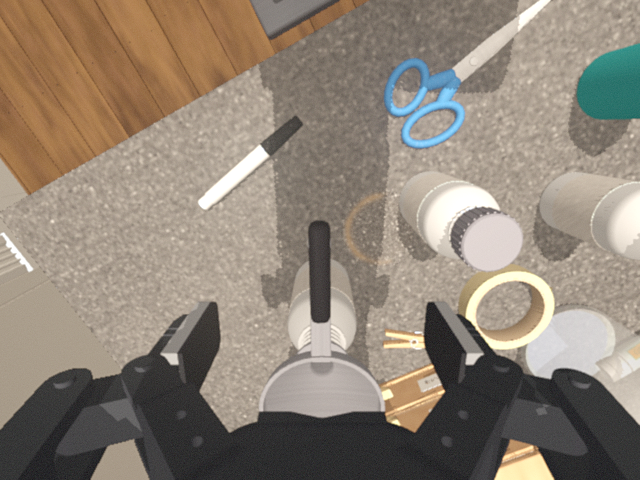

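The wrist view shows the black grip from (319,223) to (320,320), centred between the fingers and parallel to tool x. The cap at (488,240) is well clear of the fingers. I'll check the grip position from this view.

```bash
python3 - <<'E'
from h import *
import pickle
c=pickle.load(open('w1.pkl','rb'))
for p in((319,223),(320,320),(319.5,270)): print(onz(c,*p,.196).round(4),dep(c,*p).round(4))
E
```

```text
[ 0.5174 -0.1729  0.196 ] [ 0.5186 -0.1736  0.191 ]
[ 0.5682 -0.1981  0.196 ] [ 0.5693 -0.1987  0.1938]
[ 0.5409 -0.1846  0.196 ] [ 0.5414 -0.1848  0.1948]
```

```bash
python3 -m handwheel '{"deltas": [[1,0,0,0.5,0],[1,0,0,0.5,0],[1,0,0,0.5,0],[1,0,0,0,0],[0,0,0,0,0],[-0.5,0,0,0,0],[-1,0,0,0,0],[-1,0,0,0,0],[-1,0,0,0,0],[-1,0,0,0,0],[-1,0,0,0,0],[-1,0,0,0,0]]}' 60
python3 go.py .5435 -.1856 .243
```

```text
clock: 5.65
tcp_pos: [0.5435, -0.1855, 0.2441]
orientation: [0.0, 0.231, 0.973, -0.0]
wrist_force: [-1.0, 0.2, 1.9]
finger_gap: 0.0107
grip_force: 62.0
units [-0.002 -0.002  0.027] yaw 153.28 tilt [ 0. -0. -1.] tcp [ 0.5435 -0.1855  0.2441] j [-0.47  0.33 -0.07  1.16 -0.   -0.  ] t 5.65 gap 0.010729123741441377 61.96745038032532
```

```bash
python3 -m handwheel '{"deltas": [[-1,0,0,-0.1,0],[-1,0,0,-0.2,0],[-1,0,0,-0.2,0],[-1,0,0,-0.3,0],[-1,0,0,-0.3,0],[-1,0,0,-0.3,0],[-1,0,0,-0.3,0],[-1,0,0,-0.1,0],[-1,0,0,0,0],[-1,0,0,0,0]]}'
python3 - <<'E'
from h import *
import pickle
t=cam('top');s=cam('scene');pickle.dump(t,open('top.pkl','wb'));pickle.dump(s,open('scene.pkl','wb'))
r=lambda c,x,y:cv2.resize(c['frame'][y:y+120,x:x+100,::-1],None,fx=4,fy=4,interpolation=cv2.INTER_CUBIC)
cv2.imwrite('pics/l.png',np.hstack([r(t,450,130),r(s,310,130)]))
E
```

```text
clock: 6.9
tcp_pos: [0.5432, -0.1853, 0.3153]
orientation: [-0.0, 0.231, 0.973, 0.0]
wrist_force: [-0.6, -0.2, -1.9]
finger_gap: 0.0107
grip_force: 61.6
```

View pics/l.png

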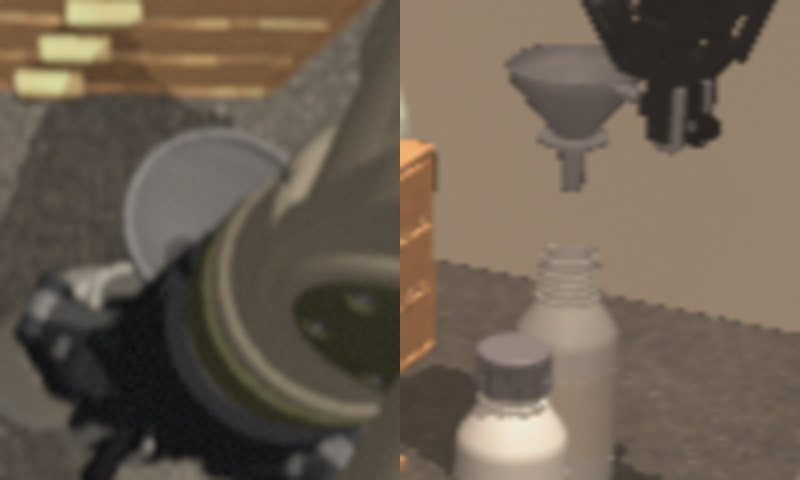

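The funnel is lifted and upright, with its spout tip at crop (571,190), clear of the bottle. The carry goes 412 mm in +y with the tip at 0.19, above the caps at 0.153. After that I'll turn the handle to point along -x so the scene camera can see the spout.

```bash
python3 -m handwheel '{"deltas": [[-1,0.18,0.27,0,0],[-1,0.3,0.45,0,0],[-1,0.3,0.45,0,0],[-1,0.3,0.45,0,0],[-1,0.3,0.45,0,0],[-1,0.3,0.45,0,0],[-1,0.3,0.45,0,0],[-1,0.3,0.45,0,0],[-1,0.3,0.45,0,0],[-1,0.3,0.45,0,0],[-1,0.3,0.45,0,0],[-1,0.3,0.45,0,0],[-1,0.3,0.45,0,0],[-1,0.3,0.45,0,0],[-1,0.3,0.45,0,0],[-1,0.3,0.45,0,0],[-1,0.3,0.45,0,0],[-1,0.3,0.45,0,0],[-1,0.3,0.45,0,0],[-1,0.18,0.27,0,0]]}'
python3 -m handwheel '{"deltas": [[-1,0,0,0,-0.3],[-1,0,0,0,-0.6],[-1,0,0,0,-0.6],[-1,0,0,0,-0.6],[-1,0,0,0,-0.5],[-1,0,0,0,-0.1],[-1,0,0,0,0],[-1,0,0,0,0]]}'
python3 go.py .4935 .2268 .3153
python3 - <<'E'
from h import *
import pickle
t=cam('top');s=cam('scene');pickle.dump(t,open('top.pkl','wb'));pickle.dump(s,open('scene.pkl','wb'))
r=lambda c,x,y:cv2.resize(c['frame'][y:y+120,x:x+100,::-1],None,fx=4,fy=4,interpolation=cv2.INTER_CUBIC)
cv2.imwrite('pics/m.png',np.hstack([r(t,180,160),r(s,215,210)]))
E
```

```text
clock: 9.5
tcp_pos: [0.4924, 0.2283, 0.3159]
orientation: [0.0, 0.23, 0.973, -0.0]
wrist_force: [0.8, -0.3, -0.8]
finger_gap: 0.0109
grip_force: 61.6
clock: 10.5
tcp_pos: [0.4929, 0.2269, 0.3159]
orientation: [0.0, -0.002, 1.0, -0.0]
wrist_force: [0.5, -0.3, -1.9]
finger_gap: 0.0105
grip_force: 61.6
units [-0.014 -0.003  0.014] yaw -179.76 tilt [ 0. -0. -1.] tcp [0.4929 0.2269 0.3159] j [ 0.28  0.25 -0.01  1.31 -0.    0.28] t 10.5 gap 0.01045249714606245 61.63985252380371
```

View pics/m.png

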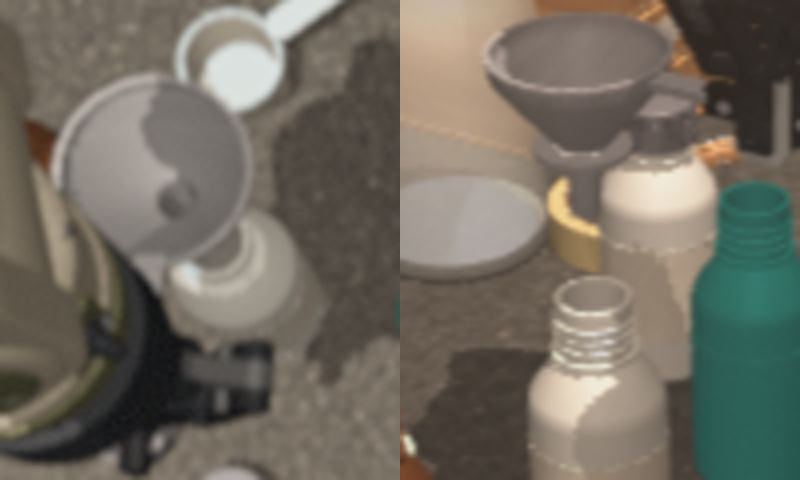

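In the top crop the rim centre is at (152,166). In the scene crop the rim spans x 484 to 673, the ledge is centred at (583,150), the spout is at x 586, and the target mouth is at (594,299). Next I'll compare these with a projected model.

```bash
python3 - <<'E'
from tri import *
k=lambda x,y,ox,oy:np.array([(x+.5)/4-.5+ox,(y+.5)/4-.5+oy])
z0=.191
print('rim top',onz(T,*k(152,166,180,160),z0+.076).round(4))
print('mouth tri',tri(k(133,162,200,180),k(194,299,215,210)))
A=np.array([.5834,.2268])
iv=lambda c,p,ox,oy:((proj(c,p)-[ox,oy]+.5)*4-.5).round(0)
th=np.linspace(0,2*np.pi,73)
def circ(r,z): return np.array([iv(S,[A[0]+r*np.cos(t),A[1]+r*np.sin(t),z],215,210) for t in th])
for n,r,z in(('rim',.039,z0+.076),('ledge',.021,z0+.032),('tip',.006,z0),('spouttop',.009,z0+.03),('mouth',.017,.15)):
    c=circ(r,z);print(n,c.min(0),c.max(0),iv(S,[*A,z],215,210))
print('top rim',[f(np.array([iv(T,[A[0]+.039*np.cos(t),A[1]+.039*np.sin(t),z0+.076],180,160) for t in th]),axis=0) for f in(np.min,np.max)])
E
cat >> h.py <<'E'
E
```

```text
rim top [0.5871 0.2288 0.267 ]
mouth tri (array([0.5836, 0.2269, 0.1487]), array([0.2, 0.5]), array([-0.6, -0.2]))
rim [85. 12.] [276.  92.] [181.  50.]
ledge [135. 123.] [235. 169.] [185. 146.]
tip [174. 206.] [202. 220.] [188. 213.]
spouttop [164. 140.] [207. 160.] [185. 150.]
mouth [153. 276.] [231. 316.] [192. 296.]
top rim [array([57., 80.]), array([256., 272.])]
```

The funnel is about 1 to 2 mm off in +x/+y. I'll correct that, lower it to just above the rim and look again.

```bash
python3 -m handwheel '{"deltas": [[-1,0.03,-0.02,0.1,0],[-1,0,0,0.2,0],[-1,0,0,0.2,0],[-1,0,0,0.2,0],[-1,0,0,0.15,0],[-1,0,0,0.1,0],[-1,0,0,0,0],[-1,0,0,0,0]]}'
python3 - <<'E'
from h import *
import pickle
t=cam('top');s=cam('scene');pickle.dump(t,open('top.pkl','wb'));pickle.dump(s,open('scene.pkl','wb'))
r=lambda c,x,y:cv2.resize(c['frame'][y:y+60,x:x+50,::-1],None,fx=8,fy=8,interpolation=cv2.INTER_CUBIC)
cv2.imwrite('pics/n.png',np.hstack([cv2.resize(t['frame'][170:230,190:240,::-1],None,fx=8,fy=8,interpolation=cv2.INTER_CUBIC),r(s,238,240)]))
E
```

```text
clock: 11.6
tcp_pos: [0.4919, 0.2261, 0.2781]
orientation: [0.0, -0.002, 1.0, 0.0]
wrist_force: [-0.6, -0.2, -0.7]
finger_gap: 0.0106
grip_force: 61.6
```

View pics/n.png

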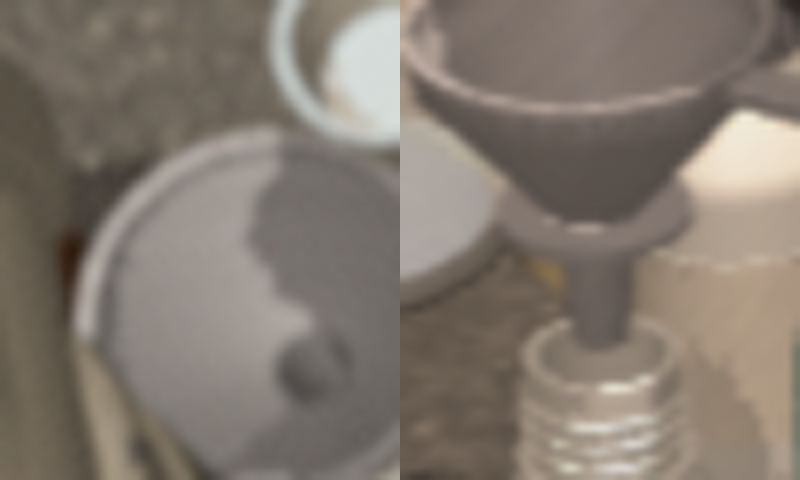

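In this view the spout (x 575 to 632, tip bottom at y 350) is centred on the mouth (x 522 to 685, y 312 to 397). The expected tip centre is about y 339 and the seen one is about 337, so it is within about 1 mm. I'll lower it another 18 mm.

```bash
python3 -m handwheel '{"deltas": [[-1,0,0,0.1,0],[-1,0,0,0.1,0],[-1,0,0,0.1,0],[-1,0,0,0.1,0],[-1,0,0,0.05,0],[-1,0,0,0,0],[-1,0,0,0,0],[-1,0,0,0,0],[-1,0,0,0,0]]}'
python3 go.py .492 .226 .260
python3 - <<'E'
from h import *
s=cam('scene')
cv2.imwrite('pics/o.png',np.hstack([cv2.resize(s['frame'][240:300,238:288,::-1],None,fx=8,fy=8,interpolation=cv2.INTER_CUBIC),cv2.resize(s['frame'][150:390,190:390,::-1],None,fx=2,fy=2)]))
E
```

```text
clock: 12.82
tcp_pos: [0.4918, 0.226, 0.26]
orientation: [0.0, -0.002, 1.0, -0.0]
wrist_force: [0.2, -0.4, -1.4]
finger_gap: 0.0104
grip_force: 61.6
units [-0.005 -0.001 -0.001] yaw -179.72 tilt [ 0. -0. -1.] tcp [0.4918 0.226  0.26  ] j [ 0.28  0.26 -0.13  1.18 -0.    0.28] t 12.825 gap 0.010442246236481635 61.63644075393677
```

View pics/o.png

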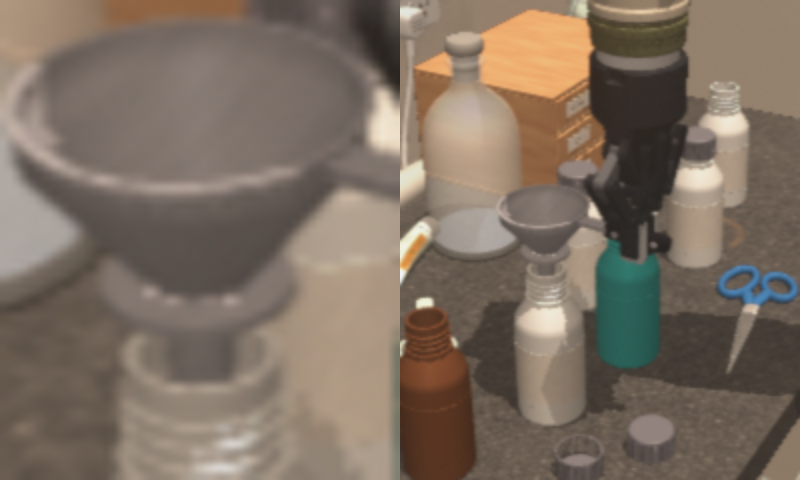

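The spout (x about 203) is inside the neck (x 122 to 285) with clearance on both sides. The ledge is above the rim, and the bottles and caps are standing. Handing in.

```bash
python3 -c "
from workcell import hand_in
print(hand_in())"
```

```text
the job is handed in; nothing more can be done
None
```

The job is handed in at about 13 s: the funnel is held still and upright by its handle, spout tip about 14 mm down in the middle of the open white bottle's neck, with no contact visible in the last picture and the bottles and caps still standing; the hand-in reported no verdict.

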